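# Set the amber filter and swing in the viewing lens

### The job

Push a spoke of the filter wheel with a fingertip to turn it until the amber filter lies centred over the white light port, covering it fully; then push the blue swing arm round until its lens is centred above the port too. Leave both at rest there. Push gently, grip or lift nothing, and leave the loose things on the plate and bench where they are.

Things in the scene. Friction and masses are not known exactly. Their poses are not given: they have to be found in the camera images.
- stage: Fixed black base plate of the viewing stage, 270 mm (its x) by 400 mm (its y), 20 mm thick; origin under the centre of its underside, z up. It carries the filter wheel, the light port and the post of the swing-arm lens; in one line along its y axis: hub at y = -55 mm, port at y = +40 mm, post at y = +155 mm.
- hub (a point): Point on the vertical axis of the filter wheel, 51 mm above the bench, level with the middle of its four spokes, which stand 90 degrees apart. Each is a bar 14 mm wide and 12 thick, 45 to 57 mm above the bench (25 mm free below, down to the plate), bare between 28 and 73 mm from the axis. In the middle a black knob 28 mm across, top 79 mm above the bench.
- amber (a point): Centre of the amber (orange) filter, 51 mm above the bench; glass 34 mm across in a round frame 44 mm across, 12 thick, at the end of a spoke, 95 mm from the wheel's axis. The other spokes end in like frames; counter-clockwise from above the filters are amber, blue, green, violet.
- wheel (a joint): Angle of the filter wheel, growing counter-clockwise seen from above; 0 (and every full turn) has amber exactly over the port. Turns freely either way, more than a full turn; friction holds it where it is left (about 2 N at 60 mm from the axis turns it).
- port (a point): Centre of the light port, a white disc 18 mm across with a grey rim 28 mm across in the plate's top, 20 mm above the bench; a white line on the plate runs from it towards the post.
- post (a point): Point on the vertical axis of the lens arm, on top of the steel post, 104 mm above the bench, level with the middle of the arm.
- lens (a point): Centre of the clear lens at the end of the blue swing arm, 115 mm from the post's axis, 104 mm above the bench. Lens frame 52 mm across, from 96 to 112 mm above the bench; glass 42 mm across. The arm is a bar 14 mm wide, 98 to 110 mm above the bench, bare between 16 and 90 mm from the post's axis.
- lens_arm (a joint): Angle of the lens arm, growing counter-clockwise seen from above; 0 has the lens exactly over the port, negative values have it swung out towards the robot's side of the stage. Range -2.2 to 0.6; no stop or catch at 0; friction holds it where it is left (about 2 N at 60 mm turns it).
- cap: Bystander, loose: red lens cap lying on the plate, 40 mm across, 16 high; origin at the centre of its underside.
- spare_ring: Bystander, loose: brass spare ring lying on the plate, 36 mm across, 10 high; origin at the centre of its underside.
- tube: Bystander, loose: steel lens tube standing on the plate, 30 mm across, 45 high; origin at the centre of its underside.
- carton: Bystander, loose: cardboard carton 100x75 mm, 55 high, beside the stage; origin at the centre of its underside.
- dish: Bystander, loose: shallow glass dish 90 mm across, 16 high, beside the stage; origin at the centre of its underside.
- bottle: Bystander, loose: small amber glass bottle 44 mm across, 90 high, beside the stage; origin at the centre of its underside.
- driver: Bystander, loose: screwdriver with orange handle, 160 mm long, lying on the bench; origin near its middle.

How it is judged (in metres and radians):
On the way, in this order (a step that is already met when the one before it is completed fails the run):
1. the amber filter rests over the light port (centres within 8 mm seen from above) (horizontal distance between amber and port below 0.008 m and velocity of joint wheel between -0.05 and 0.05 rad/s), for 0.3 s.
2. then the lens rests above the port (centres within 10 mm seen from above), the amber filter still in place (horizontal distance between amber and port below 0.008 m and horizontal distance between lens and port below 0.01 m and velocity of joint lens_arm between -0.05 and 0.05 rad/s), for 0.2 s.
At the end, for the whole second after the job is handed in: Seen from above, the centre of the amber filter is within 8 mm and that of the lens within 10 mm of the port's centre; wheel and arm are at rest, and every loose thing is within 20 mm of where it stood (all of step 2 and velocity of joint wheel between -0.05 and 0.05 rad/s and distance of each of cap, spare_ring, tube, carton, dish, bottle, driver from where it was at the start of the episode below 0.02 m); the robot touches nothing.
It fails at once if the fingers press on the wheel or the lens arm with more than 18 N (a shove or a grip) (contact force between the fingers and wheel above 18 N or contact force between the fingers and lens_arm above 18 N).
It fails at once if a loose thing is moved or lifted more than 20 mm from where it stood (distance of any of cap, spare_ring, tube, carton, dish, bottle, driver from where it was at the start of the episode above 0.02 m).
It also fails if it takes over 58 s, if anything falls off the work surface, if the arm or the gripper's body presses on something with over 40 N, if the wrist force passes 120 N, or if a joint passes its speed limit or range.

### The arm

A 6-joint arm with a two-finger parallel gripper is mounted at the origin on the work surface. World frame = base frame: x ahead of the robot, y to its left, z up, the work surface at z = 0. Lengths are in mm, angles in degrees, forces in N, time in s.
With the tool pointing down it reaches from about 375 to 750 mm from the base axis. Payload 9 kg.
Tool frame: the origin (TCP) lies midway between the tips of the shut fingers; the grasp point (between the pads) lies 19 mm behind it; z points along the fingers, y is the line along which they close (so a half turn about z gives the same grasp; the last joint's range is limited). The gripper opens to 85 mm and grips with 20 to 120 N. Pads are 22 mm wide; open, the fingers measure 114 mm over their backs; the gripper's body (76 mm by 85 mm) begins 54 mm behind the grasp point. The pads swing forward as they close: fully open they stand 13 mm farther back than shut.
Start: joints at [57.599, 5.964, 5.575, 89.605, 0, 77.527], TCP at [204.504, 564.105, 231.331] pointing down, gripper open.
Joint ranges: [-171.21, 171.21], [-48.23, 106.86], [-62.78, 66.21], [-105.2, 120.99], [-86.42, 89.51], [-180, 180]. Speed limits (degrees/s): [127.2, 127.2, 147.25, 180, 180, 180].

### API

Orientations are given as a 3x3 rotation matrix whose columns are the frame's x, y, z axes.
In Python, from cell import manip gives the robot as it stands.
- The arm moves only by the tool drive_tool, never from a script. Its argument "increments" is a list of rows, each a list of 3 entries, a list of its own where there are three numbers: the finger opening in m, from 0 to 0.0854, then the shift along the tool's x, y, z in m, then the turn about the tool's z in rad. A call has 1 to 5 rows; each row shifts and turns the commanded pose from where the row before left it, along the tool's axes as they then stand; what a row does not reach is not made up. A row lasts 1/8 s, in which the tool goes at most 62.5 mm and 10.7 degrees, less where a joint would pass 70% of its speed; a pose out of reach is approached as far as the arm can. A call with a gripper value outside its range is refused whole. The fingers move at their own pace and stop on an object; "force" is the grip in N (left out, the last holds). Time passes only in rows, so rows that do not move let the fingers close. It gives the time, the measured TCP pose, the force, the opening and the grip force at its end, in the units of the state.
- manip.get_state(): the state, without advancing time (a new reading comes with each control period).
- manip.snapshot(name): name is "scene" or "top" or "wrist"; returns a dict with "color" (384x512x3 uint8, red, green, blue), "z_map" (384x512 float32, mm along the optical axis (not along the pixel's ray), 0 where there is no reading), "fx", "fy", "cx", "cy" (pixels), "rvec" (rotation vector, rad) and "tvec" (3), from world to camera coordinates, as OpenCV has them. Camera axes: x right, y down, z forward; pixel columns grow to the right and rows downward; lengths in mm; the calibration is good to about 2 mm. A picture is of the moment at which its call begins.
- manip.finish_job(): hands the job in; it is judged then, once.
The state is a dict: "clock": time; "joint_positions": joint angles; "qd": joint speeds; "tau": joint torques, N m; "tcp_pos": TCP position; "tcp_rot": TCP orientation; "wrist_force": force on the tool from outside, world axes, zero at the start; "moment": the same for the moment, N m; "gripper_width": finger opening in mm; "grip_force": force on a finger pad.
Only numpy, scipy, OpenCV 4.12 (cv2) and the standard library are available. Lean on these libraries where they do the work, as an engineer would, in place of code of your own. Each camera call takes 0.05 s, during which the arm holds its last target. There are 200 camera calls.

## Working session

There is one attempt and no reset: what is moved stays moved. The work goes in short steps, Python scripts to look and compute and a tool call to move; the robot and the scene stay as the last step left them, time stands still between calls to the robot, and variables do not carry over. Pictures are saved under pics/ and viewed, at most 10 in all, crops included, and the job is handed in when it is done.

Besides the shell and the picture viewer there is one more tool, called after "Emit:" in YAML: its name, and indented under it one key for each argument. drive_tool: Moves the arm, as the interface text tells. Its arguments: {"type":"object","properties":{"increments":{"type":"array","items":{"type":"array"}},"force":{"type":"number"}},"required":["increments"]}

```bash
mkdir -p pics; cat > h.py <<'E'
import numpy as np, cv2
from cell import manip
def snap(n,f=None):
    s=manip.snapshot(n)
    if f: cv2.imwrite('pics/'+f,s['color'][:,:,::-1])
    s['R']=cv2.Rodrigues(np.array(s['rvec'],float))[0]; s['t']=np.array(s['tvec'],float).ravel()
    return s
def ray(s,u,v,z):
    d=s['R'].T@np.array([(u-s['cx'])/s['fx'],(v-s['cy'])/s['fy'],1]); c=-s['R'].T@s['t']
    return c+d*(z-c[2])/d[2]
def proj(s,p):
    q=s['R']@np.array(p,float)+s['t']; return np.array([s['fx']*q[0]/q[2]+s['cx'],s['fy']*q[1]/q[2]+s['cy']])
E
python3 - <<'E'
from h import *
for n in('top','scene'):
    s=snap(n,n+'0.png'); print(n,-s['R'].T@s['t'],s['fx'])
st=manip.get_state(); print(st['clock'],st['tcp_pos'],st['tcp_rot'])
E
```

```text
top [ 507.32811669  -17.64314109 1069.2876315 ] 367.80275967240686
scene [ 920.71826297 -484.24192843  997.09547526] 370.26179615366414
0.1 [204.3144197  563.82031006 230.59369462] [[-9.40128485e-01  3.40819577e-01 -6.69243521e-04]
 [ 3.40820117e-01  9.40127978e-01 -1.01609549e-03]
 [ 2.82869322e-04 -1.18335197e-03 -9.99999260e-01]]
```

View pics/top0.png

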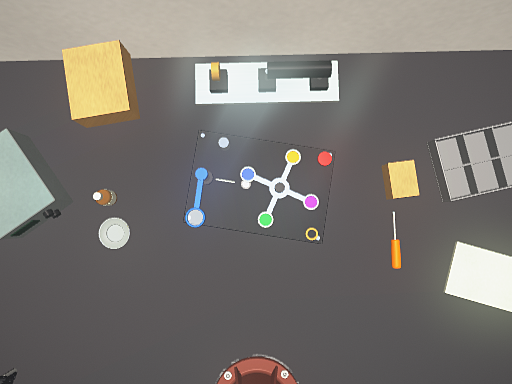

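View pics/scene0.png

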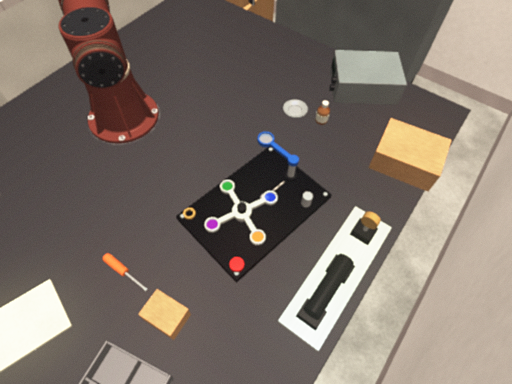

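The top view (robot at the bottom, x up, y left) shows the hub at about (279,187), amber (293,157), blue (248,174), the port (246,184), the post (201,174) and the lens (195,217). The tube is at (223,142), the cap at (325,158) and the ring at (312,234). The scene view agrees with this.

```bash
cat >> h.py <<'E'
def blob(s,lo,hi,uv,r,amin=8):
    h=cv2.cvtColor(s['color'],cv2.COLOR_RGB2HSV); m=cv2.inRange(h,np.array(lo),np.array(hi))
    k=np.zeros_like(m); cv2.circle(k,tuple(int(a) for a in uv),r,255,-1); m&=k
    n,l,st,c=cv2.connectedComponentsWithStats(m); 
    if n<2: return None
    i=1+np.argmax(st[1:,4]); return c[i],st[i,4]
E
python3 - <<'E'
from h import *
s=snap('top'); 
F={'amber':((15,120,120),(32,255,255),(293,157)),'blue':((105,80,80),(128,255,255),(248,174)),'green':((45,100,80),(80,255,255),(265,220)),'violet':((135,100,80),(165,255,255),(311,202))}
P={}
for n,(lo,hi,uv) in F.items():
    b=blob(s,lo,hi,uv,10); P[n]=ray(s,*b[0],57); print(n,b,P[n].round(1))
hub=sum(P.values())/4; print('hub',hub.round(1),[(np.linalg.norm(p-hub).round(1),np.degrees(np.arctan2(*(p-hub)[1::-1])).round(1)) for p in P.values()])
b=blob(s,(100,120,80),(118,255,255),(201,174),7); post=ray(s,*b[0],110);print('post',b,post)
b=blob(s,(0,0,120),(179,90,255),(195,217),7); L=ray(s,*b[0],110);print('lens',b,L,np.linalg.norm((L-post)[:2]))
h=cv2.cvtColor(s['color'],cv2.COLOR_RGB2HSV)
b=blob(s,(0,0,170),(179,60,255),(246,185),5);print('port',b,ray(s,*b[0],20))
# stage corners from the dark plate
for c in [(202,135),(331,151),(318,238),(190,221)]:
    b=blob(s,(0,0,150),(179,70,255),c,6)
    if b: print('screw',b,ray(s,*b[0],20).round(1))
d=post-hub; d[2]=0; print('hub-post',np.linalg.norm(d),'dir',np.degrees(np.arctan2(d[1],d[0])),'port pred',hub+d*95/210)
for n,lo,hi,uv,z in [('cap',(0,120,120),(8,255,255),(325,158),16),('ring',(15,100,100),(35,255,255),(312,234),10),('tube',(0,0,100),(179,70,255),(223,142),45)]:
    b=blob(s,lo,hi,uv,9); print(n,b,b and ray(s,*b[0],z).round(1))
crop=s['color'][120:250,175:345,::-1]; cv2.imwrite('pics/c0.png',cv2.resize(crop,None,fx=4.6,fy=4.6,interpolation=cv2.INTER_CUBIC))
E
```

```text
amber (array([292.56481481, 156.39814815]), np.int32(108)) [ 678.8 -116.6   57. ]
blue (array([247.46363636, 173.90909091]), np.int32(110)) [632.7   9.7  57. ]
green (array([265.18348624, 219.08256881]), np.int32(109)) [506.8 -36.2  57. ]
violet (array([310.51818182, 201.46363636]), np.int32(110)) [ 552.3 -162.3   57. ]
hub [592.7 -76.4  57. ] [(np.float64(95.1), np.float64(-25.1)), (np.float64(95.0), np.float64(65.0)), (np.float64(94.7), np.float64(154.9)), (np.float64(94.9), np.float64(-115.2))]
post (array([200.9924812 , 173.86466165]), np.int32(133)) [629.15007209 130.21585236 110.        ]
lens (array([195., 217.]), np.int32(149)) [516.55902745 147.1756783  110.        ] 113.86122706887167
port (array([245.6557377 , 184.19672131]), np.int32(61)) [607.79060501  16.52928134  20.        ]
screw (array([202.41176471, 134.88235294]), np.int32(17)) [754.  138.6  20. ]
screw (array([330.6, 153.8]), np.int32(5)) [ 690.  -230.1   20. ]
screw (array([317.78571429, 237.92857143]), np.int32(14)) [ 450.1 -184.7   20. ]
screw (array([191.73015873, 219.71428571]), np.int32(63)) [509.9 172.   20. ]
hub-post 209.78020106592027 dir 79.98311074530916 port pred [609.16808491  17.08738346  57.        ]
cap (array([324.26380368, 158.12269939]), np.int32(163)) [ 678.5 -212.1   16. ]
ring (array([311.15189873, 233.40506329]), np.int32(79)) [ 462.8 -167.7   10. ]
tube (array([222.99203187, 141.96812749]), np.int32(251)) [726.5  77.1  45. ]
```

View pics/c0.png

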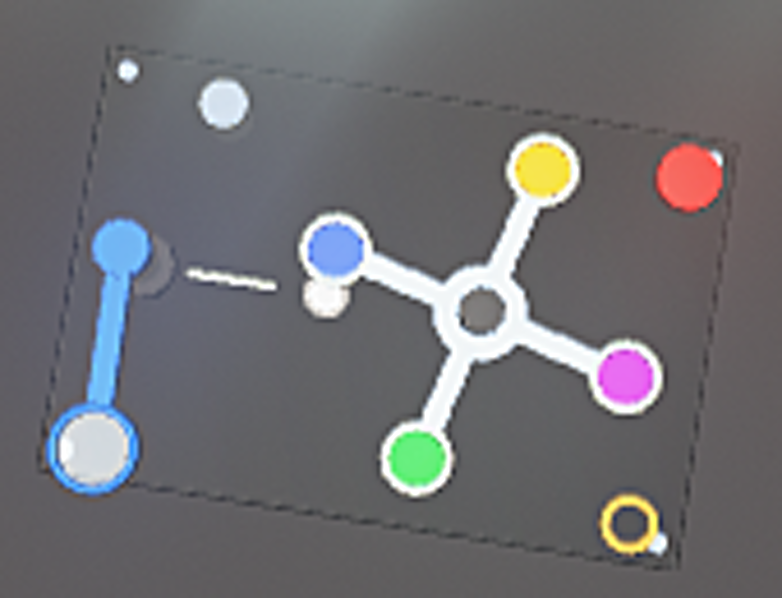

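The measurements fit the given sizes: spoke radii are 95 mm and hub to post is 210 mm. The hub is at (592.7,-76.4), the port at about (609,17), amber at -25° (target 80°), and the arm at 171.5° (target 260°). I'll push the green spoke counter-clockwise.

Emit:
drive_tool:
  increments:
    - [0,[-0.036,-0.029,0],0]
    - [0,[-0.036,-0.029,0],0]
    - [0,[-0.036,-0.029,0],0]
    - [0,[-0.036,-0.029,0],0]
    - [0,[-0.036,-0.029,0],0]
  force: 20

```text
clock: 0.78
tcp_pos: [324.8, 365.1, 231.1]
tcp_rot: [[-0.94, 0.341, 0.0], [0.341, 0.94, -0.0], [-0.0, -0.0, -1.0]]
wrist_force: [0.5, 0.3, -0.2]
gripper_width: 0.4
grip_force: 0.0
```

Emit:
drive_tool:
  increments:
    - [0,[-0.036,-0.029,0],0]
    - [0,[-0.036,-0.029,0],0]
    - [0,[-0.036,-0.029,0],0]
    - [0,[-0.036,-0.029,0],0]
    - [0,[-0.036,-0.029,0],0]

```text
clock: 1.4
tcp_pos: [444.6, 167.3, 231.2]
tcp_rot: [[-0.94, 0.341, 0.0], [0.341, 0.94, 0.0], [-0.0, 0.0, -1.0]]
wrist_force: [0.9, -0.4, 0.2]
gripper_width: 0.1
grip_force: 0.0
```

Emit:
drive_tool:
  increments:
    - [0,[-0.036,-0.029,0],0]
    - [0,[-0.036,-0.029,0],0]
    - [0,[-0.036,-0.029,0],0]
    - [0,[-0.036,-0.029,0],0]
    - [0,[0,0,0],0]

```text
clock: 2.02
tcp_pos: [540.7, 8.1, 230.4]
tcp_rot: [[-0.939, 0.344, -0.001], [0.344, 0.939, -0.0], [0.001, -0.0, -1.0]]
wrist_force: [-0.4, 0.9, 0.0]
gripper_width: 0.1
grip_force: 0.0
```

Emit:
drive_tool:
  increments:
    - [0,[0,0,0],0.12]
    - [0,[0,0,0],0.12]
    - [0,[0,0,0],0.11]
    - [0,[0,0,0],0]

```text
clock: 2.52
tcp_pos: [539.6, 11.3, 231.2]
tcp_rot: [[-0.767, 0.641, -0.0], [0.641, 0.767, 0.0], [0.0, 0.0, -1.0]]
wrist_force: [-0.3, -1.1, -0.2]
gripper_width: -0.1
grip_force: 0.0
```

```bash
cat >> h.py <<'E'
def togo(x,y,z):
    st=manip.get_state(); R=np.array(st['tcp_rot']); d=R.T@(np.array([x,y,z])-st['tcp_pos'])
    print('t',st['clock'],'tcp',np.round(st['tcp_pos'],1),'xyaw',np.degrees(np.arctan2(R[1,0],R[0,0])).round(1),'tool shift',d.round(1),'F',np.round(st['wrist_force'],1),'w',st['gripper_width'],'q',np.round(st['joint_positions'],0))
E
python3 -c "
from h import *
togo(566.7,-26.5,38)"
```

```text
t 2.525 tcp [539.6  11.3 231.2] xyaw 140.1 tool shift [-45.1 -11.6 193.2] F [-0.3 -1.1 -0.2] w -0.08870368189306853 q [-13.  -5.  -5.  90.   0.  27.]
```

Emit:
drive_tool:
  increments:
    - [0,[-0.025,-0.006,0],0]
    - [0,[-0.02,-0.0055,0],0]
    - [0,[0,0,0.04],0]
    - [0,[0,0,0.05],0]
    - [0,[0,0,0.05],0]

```text
clock: 3.15
tcp_pos: [567.0, -26.7, 90.0]
tcp_rot: [[-0.768, 0.64, 0.001], [0.64, 0.768, 0.0], [-0.0, 0.0, -1.0]]
wrist_force: [0.1, -0.3, 0.2]
gripper_width: 0.2
grip_force: 0.0
```

Emit:
drive_tool:
  increments:
    - [0,[0,0,0.025],0]
    - [0,[0,0,0.018],0]
    - [0,[0,0,0.01],0]
    - [0,[0,0,0],0]

```text
clock: 3.65
tcp_pos: [567.1, -27.0, 38.4]
tcp_rot: [[-0.767, 0.642, 0.0], [0.642, 0.767, 0.0], [0.0, 0.0, -1.0]]
wrist_force: [0.4, -0.1, 0.5]
gripper_width: 0.1
grip_force: 0.0
```

```bash
cat >> h.py <<'E'
F={'amber':((15,120,120),(32,255,255),-25),'green':((45,100,80),(80,255,255),155),'violet':((135,100,80),(165,255,255),-115),'blue':((105,80,80),(128,255,255),65)}
HUB=np.array([592.7,-76.4,57])
def wheel(name=None,s=None,guess=0):
    s=s or snap('top',name); out={}
    for n,(lo,hi,a0) in F.items():
        a=np.radians(a0+guess); b=blob(s,lo,hi,proj(s,HUB+95*np.array([np.cos(a),np.sin(a),0])),16)
        if b and b[1]>20:
            p=ray(s,*b[0],57)-HUB; out[n]=(int(b[1]),(np.degrees(np.arctan2(p[1],p[0]))-a0+180)%360-180,np.hypot(p[0],p[1]))
    print({k:(v[0],round(float(v[1]),1),round(float(v[2]),1)) for k,v in out.items()},'(turned deg, radius)')
E
python3 -c "
from h import *
togo(566.7,-26.5,38); wheel()"
```

```text
t 3.65 tcp [567.1 -27.   38.4] xyaw 140.1 tool shift [0.6 0.1 0.4] F [ 0.4 -0.1  0.5] w 0.12231268668152974 q [-16.   4. -17.  69.   0.  24.]
{'amber': (54, 1.7, 100.9), 'violet': (110, -0.2, 94.9)} (turned deg, radius)
```

Emit:
drive_tool:
  increments:
    - [0,[0.001,-0.0026,0],-0.05]
    - [0,[0.001,-0.0026,0],-0.05]
    - [0,[0.001,-0.0026,0],-0.05]
    - [0,[0.001,-0.0026,0],-0.05]
    - [0,[0.001,-0.0026,0],-0.05]

```text
clock: 4.32
tcp_pos: [556.5, -35.3, 39.8]
tcp_rot: [[-0.902, 0.431, 0.002], [0.431, 0.902, -0.001], [-0.002, 0.0, -1.0]]
wrist_force: [-0.2, -0.4, 0.1]
gripper_width: -0.2
grip_force: 0.0
```

Emit:
drive_tool:
  increments:
    - [0,[0.001,-0.0026,0],-0.05]
    - [0,[0.001,-0.0026,0],-0.05]
    - [0,[0.001,-0.0026,0],-0.05]
    - [0,[0.001,-0.0026,0],-0.05]
    - [0,[0.001,-0.0026,0],-0.05]

```text
clock: 4.95
tcp_pos: [547.7, -45.5, 39.8]
tcp_rot: [[-0.981, 0.194, 0.003], [0.194, 0.981, 0.0], [-0.003, 0.001, -1.0]]
wrist_force: [1.0, 2.2, -1.0]
gripper_width: 0.4
grip_force: 1.1
```

```bash
python3 -c "
from h import *
togo(566.7,-26.5,38); wheel(guess=14)
p=manip.get_state()['tcp_pos']-HUB; print(np.hypot(*p[:2]),np.degrees(np.arctan2(p[1],p[0])))"
```

```text
t 4.95 tcp [547.7 -45.5  39.8] xyaw 168.8 tool shift [-15.   22.3   1.9] F [ 1.   2.2 -1. ] w 0.37470070991350624 q [-18.   0. -20.  69.   0.  -7.]
{'amber': (106, 13.6, 94.8), 'violet': (44, 13.4, 103.0), 'blue': (25, 12.9, 105.6)} (turned deg, radius)
54.56189928202629 145.83939948269293
```

Emit:
drive_tool:
  increments:
    - [0,[0.0015,-0.0037,0],-0.07]
    - [0,[0.0015,-0.0037,0],-0.07]
    - [0,[0.0015,-0.0037,0],-0.07]
    - [0,[0.0015,-0.0037,0],-0.07]
    - [0,[0.0015,-0.0037,0],-0.07]

```text
clock: 5.62
tcp_pos: [539.1, -63.4, 39.7]
tcp_rot: [[-0.988, -0.154, 0.003], [-0.154, 0.988, 0.0], [-0.003, -0.0, -1.0]]
wrist_force: [1.7, 1.9, -0.3]
gripper_width: -0.7
grip_force: 1.1
```

Emit:
drive_tool:
  increments:
    - [0,[0.0015,-0.0037,0],-0.07]
    - [0,[0.0015,-0.0037,0],-0.07]
    - [0,[0.0015,-0.0037,0],-0.07]
    - [0,[0.0015,-0.0037,0],-0.07]
    - [0,[0.0015,-0.0037,0],-0.07]

```text
clock: 6.25
tcp_pos: [537.0, -83.1, 39.5]
tcp_rot: [[-0.876, -0.483, 0.002], [-0.483, 0.876, 0.0], [-0.002, -0.001, -1.0]]
wrist_force: [0.2, 2.5, 1.0]
gripper_width: -0.1
grip_force: 1.1
```

```bash
python3 -c "
from h import *
togo(566.7,-26.5,38); wheel(guess=53)
p=manip.get_state()['tcp_pos']-HUB; print(np.hypot(*p[:2]),np.degrees(np.arctan2(p[1],p[0])))"
```

```text
t 6.25 tcp [537.  -83.1  39.5] xyaw -151.1 tool shift [-53.4  35.2   1.6] F [0.2 2.5 1. ] w -0.1317026291640646 q [-23.  -1. -21.  69.   0. -52.]
{'amber': (106, 53.6, 95.2), 'violet': (63, 55.3, 99.1), 'blue': (110, 53.7, 94.9)} (turned deg, radius)
56.20019556236838 -172.62188126195147
```

Emit:
drive_tool:
  increments:
    - [0,[0.0014,-0.0037,0],-0.07]
    - [0,[0.0014,-0.0037,0],-0.07]
    - [0,[0.0014,-0.0037,0],-0.07]
    - [0,[0.0014,-0.0037,0],-0.07]
    - [0,[0.0014,-0.0037,0],-0.07]

```text
clock: 6.92
tcp_pos: [542.1, -102.0, 39.2]
tcp_rot: [[-0.658, -0.753, 0.001], [-0.753, 0.658, 0.0], [-0.001, -0.001, -1.0]]
wrist_force: [-0.5, 2.8, 2.1]
gripper_width: 0.2
grip_force: 1.0
```

Emit:
drive_tool:
  increments:
    - [0,[0.0014,-0.0037,0],-0.07]
    - [0,[0.0014,-0.0037,0],-0.07]
    - [0,[0.0014,-0.0037,0],-0.07]
    - [0,[0.0014,-0.0037,0],-0.07]
    - [0,[0.0005,-0.0015,0],-0.03]

```text
clock: 7.55
tcp_pos: [551.9, -116.4, 39.0]
tcp_rot: [[-0.398, -0.918, 0.0], [-0.918, 0.398, -0.0], [0.0, -0.0, -1.0]]
wrist_force: [-2.2, 1.6, 0.8]
gripper_width: 0.1
grip_force: 1.0
```

```bash
python3 -c "
from h import *
togo(566.7,-26.5,38); wheel(guess=91)
p=manip.get_state()['tcp_pos']-HUB; print(np.hypot(*p[:2]),np.degrees(np.arctan2(p[1],p[0])))"
```

```text
t 7.55 tcp [ 551.9 -116.4   39. ] xyaw -113.4 tool shift [-88.3  22.1   1. ] F [-2.2  1.6  0.8] w 0.08761587733846181 q [-25.   3. -18.  69.   0. -92.]
{'amber': (107, 90.2, 94.9), 'violet': (98, 90.8, 94.9), 'blue': (113, 90.2, 95.3)} (turned deg, radius)
57.14814299096656 -135.4358971106794
```

Emit:
drive_tool:
  increments:
    - [0,[0.0012,-0.0032,0],-0.06]
    - [0,[0.0012,-0.0032,0],-0.06]
    - [0,[0.001,-0.0026,0],-0.05]
    - [0,[0.0008,-0.0021,0],-0.04]
    - [0,[0,0,0],0]

```text
clock: 8.22
tcp_pos: [560.9, -124.0, 38.6]
tcp_rot: [[-0.199, -0.98, 0.0], [-0.98, 0.199, -0.0], [0.0, -0.001, -1.0]]
wrist_force: [-0.3, 1.2, 0.9]
gripper_width: -0.2
grip_force: 0.2
```

```bash
python3 -c "
from h import *
togo(566.7,-26.5,38); s=snap('top'); wheel(s=s,guess=105)
b=blob(s,*F['amber'][:2],(246,184),20); print(ray(s,*b[0],51+6), 'port 609.0 17.0')"
```

```text
t 8.225 tcp [ 560.9 -124.    38.6] xyaw -101.5 tool shift [-96.7  13.8   0.6] F [-0.3  1.2  0.9] w -0.24983954345764892 q [ -25.    5.  -16.   69.   -0. -104.]
{'amber': (83, 100.7, 95.7), 'violet': (106, 101.9, 95.2), 'blue': (70, 99.0, 94.4)} (turned deg, radius)
[616.26832371  16.32008857  57.        ] port 609.0 17.0
```

Emit:
drive_tool:
  increments:
    - [0,[0.0006,-0.0016,0],-0.03]
    - [0,[0.0005,-0.0013,0],-0.025]
    - [0,[0,0,0],0]
    - [0,[0,0,0],0]

```text
clock: 8.78
tcp_pos: [563.5, -125.5, 38.3]
tcp_rot: [[-0.143, -0.99, 0.0], [-0.99, 0.143, 0.0], [-0.0, -0.0, -1.0]]
wrist_force: [-1.0, -0.3, 0.0]
gripper_width: -0.2
grip_force: 0.3
```

```bash
python3 -c "
from h import *
togo(566.7,-26.5,38); s=snap('top','t3.png'); wheel(s=s,guess=105)
s2=snap('scene'); cv2.imwrite('pics/c3.png',cv2.resize(np.vstack([s['color'][120:250,175:345],s2['color'][150:280,170:340]])[:,:,::-1],None,fx=2.3,fy=2.3,interpolation=cv2.INTER_CUBIC))"
```

```text
t 8.775 tcp [ 563.5 -125.5   38.3] xyaw -98.2 tool shift [-98.4  11.    0.3] F [-1.  -0.3  0. ] w -0.19812820511350704 q [ -26.    5.  -15.   69.    0. -107.]
{'amber': (75, 104.1, 95.6), 'violet': (104, 104.8, 94.9), 'blue': (53, 100.5, 93.9)} (turned deg, radius)
```

View pics/c3.png

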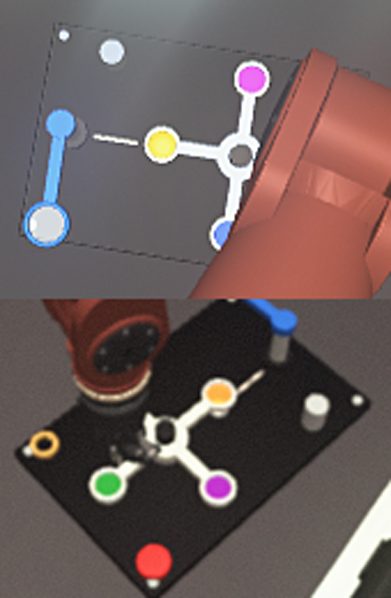

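The amber filter is over the port at 104.8° against a target of 105.1°, and its glass glows. I'll back off, rise and turn for the lens arm.

Emit:
drive_tool:
  increments:
    - [0,[-0.0015,0.004,0],0]
    - [0,[-0.0015,0.004,0],0]
    - [0,[0,0,-0.02],0]
    - [0,[0,0,-0.04],0]
    - [0,[0,0,-0.04],0.1]

```text
clock: 9.5
tcp_pos: [556.0, -121.4, 140.9]
tcp_rot: [[-0.243, -0.97, 0.001], [-0.97, 0.243, -0.0], [0.0, -0.001, -1.0]]
wrist_force: [1.4, -0.7, 0.3]
gripper_width: 0.0
grip_force: 0.0
```

Emit:
drive_tool:
  increments:
    - [0,[0,0,-0.04],0.17]
    - [0,[0,0,0],0.18]
    - [0,[0,0,0],0.18]
    - [0,[0,0,0],0.18]
    - [0,[0,0,0],0.18]

```text
clock: 10.12
tcp_pos: [556.2, -121.5, 180.1]
tcp_rot: [[-0.908, -0.418, 0.002], [-0.418, 0.908, -0.001], [-0.001, -0.001, -1.0]]
wrist_force: [-0.2, 0.3, 0.0]
gripper_width: -0.0
grip_force: 0.0
```

Emit:
drive_tool:
  increments:
    - [0,[0,0,0],0.18]
    - [0,[0,0,0],0.18]
    - [0,[0,0,0],0.18]
    - [0,[0,0,0],0.18]
    - [0,[0,0,0],0.13]

```text
clock: 10.75
tcp_pos: [556.2, -121.4, 180.0]
tcp_rot: [[-0.914, 0.406, 0.002], [0.406, 0.914, -0.001], [-0.002, 0.0, -1.0]]
wrist_force: [0.8, -0.1, -0.6]
gripper_width: -0.2
grip_force: 0.0
```

```bash
python3 -c "
from h import *
togo(585.5,172.7,94); wheel(guess=105)"
```

```text
t 10.75 tcp [ 556.2 -121.4  180. ] xyaw 156.1 tool shift [ 92.7 280.7  85.9] F [ 0.8 -0.1 -0.6] w -0.17303993063024445 q [-25.   0.  -6.  84.   0.  -2.]
{'amber': (75, 104.1, 95.6), 'violet': (104, 104.8, 94.9), 'blue': (91, 103.2, 94.6)} (turned deg, radius)
```

Emit:
drive_tool:
  increments:
    - [0,[0.0132,0.04,0],0]
    - [0,[0.0132,0.04,0],0]
    - [0,[0.0132,0.04,0],0]
    - [0,[0.0132,0.04,0],0]
    - [0,[0.0132,0.04,0],0]

```text
clock: 11.42
tcp_pos: [575.9, 89.7, 179.8]
tcp_rot: [[-0.917, 0.399, 0.002], [0.399, 0.917, -0.0], [-0.001, 0.001, -1.0]]
wrist_force: [0.1, -0.1, 1.1]
gripper_width: 0.2
grip_force: 0.0
```

Emit:
drive_tool:
  increments:
    - [0,[0.0132,0.04,0],0]
    - [0,[0.0135,0.0407,0],0]
    - [0,[0,0,0],0]
    - [0,[0,0,0],0]

```text
clock: 11.92
tcp_pos: [583.7, 172.7, 179.1]
tcp_rot: [[-0.917, 0.4, 0.001], [0.4, 0.917, -0.0], [-0.001, 0.0, -1.0]]
wrist_force: [0.4, -1.1, -0.8]
gripper_width: 0.1
grip_force: 0.0
```

```bash
python3 -c "
from h import *
togo(585.5,172.7,94); wheel(guess=105)"
```

```text
t 11.925 tcp [583.7 172.7 179.1] xyaw 156.4 tool shift [-1.6  0.7 85.1] F [ 0.4 -1.1 -0.8] w 0.05975448656935688 q [ 4.  7.  1. 84. -0. 28.]
{'amber': (75, 104.1, 95.6), 'green': (108, 104.7, 94.9), 'violet': (104, 104.8, 94.9), 'blue': (113, 104.9, 95.3)} (turned deg, radius)
```

Emit:
drive_tool:
  increments:
    - [0,[-0.001,0,0.03],0]
    - [0,[0,0,0.03],0]
    - [0,[0,0,0.017],0]
    - [0,[0,0,0.008],0]
    - [0,[0,0,0],0]

```text
clock: 12.6
tcp_pos: [584.6, 172.3, 93.6]
tcp_rot: [[-0.916, 0.401, 0.0], [0.401, 0.916, 0.0], [-0.0, 0.0, -1.0]]
wrist_force: [-0.7, -0.5, -0.5]
gripper_width: 0.1
grip_force: 0.0
```

Emit:
drive_tool:
  increments:
    - [0,[0.001,-0.0029,0],-0.05]
    - [0,[0.001,-0.0029,0],-0.05]
    - [0,[0.001,-0.0029,0],-0.05]
    - [0,[0.001,-0.0029,0],-0.05]
    - [0,[0.001,-0.0029,0],-0.05]

```text
clock: 13.22
tcp_pos: [576.1, 160.3, 94.9]
tcp_rot: [[-0.987, 0.16, 0.002], [0.16, 0.987, 0.0], [-0.002, 0.001, -1.0]]
wrist_force: [0.3, 0.1, 0.8]
gripper_width: -0.0
grip_force: 0.0
```

Emit:
drive_tool:
  increments:
    - [0,[0.001,-0.0029,0],-0.05]
    - [0,[0.001,-0.0029,0],-0.05]
    - [0,[0.001,-0.0029,0],-0.05]
    - [0,[0.001,-0.0029,0],-0.05]
    - [0,[0.001,-0.0029,0],-0.05]

```text
clock: 13.85
tcp_pos: [570.4, 146.5, 94.9]
tcp_rot: [[-0.996, -0.089, 0.003], [-0.089, 0.996, 0.001], [-0.003, 0.001, -1.0]]
wrist_force: [1.0, 1.7, -0.0]
gripper_width: -0.2
grip_force: 0.9
```

```bash
cat >> h.py <<'E'
POST=np.array([629.2,130.2,112])
def lens(ang,s=None,name=None):
    s=s or snap('top',name); a=np.radians(ang)
    g=proj(s,POST+115*np.array([np.cos(a),np.sin(a),0]))
    # saturated blue of arm + frame
    h=cv2.cvtColor(s['color'],cv2.COLOR_RGB2HSV); m=cv2.inRange(h,np.array((100,120,80)),np.array((118,255,255)))
    k=np.zeros_like(m); cv2.circle(k,tuple(int(v) for v in g),17,255,-1); m&=k
    c=max(cv2.findContours(m,cv2.RETR_EXTERNAL,cv2.CHAIN_APPROX_NONE)[0],key=cv2.contourArea)
    hull=cv2.fillPoly(np.zeros_like(m),[c],255); hull=cv2.morphologyEx(hull,cv2.MORPH_OPEN,cv2.getStructuringElement(2,(11,11)))
    M=cv2.moments(hull,True)
    if not M['m00']: print('lens hidden'); return
    L=ray(s,M['m10']/M['m00'],M['m01']/M['m00'],112); d=L-POST
    print('lens',L.round(1),'area',M['m00'],'r',np.hypot(d[0],d[1]).round(1),'ang',(np.degrees(np.arctan2(d[1],d[0]))%360).round(1))
E
python3 -c "
from h import *
togo(585.5,172.7,94); lens(185)
p=manip.get_state()['tcp_pos']-POST; print(np.hypot(*p[:2]),np.degrees(np.arctan2(p[1],p[0])))"
```

```text
t 13.85 tcp [570.4 146.5  94.9] xyaw -174.9 tool shift [-17.3  24.7   1. ] F [ 1.   1.7 -0. ] w -0.15443371060531552 q [  2.   5. -10.  75.   0.  -3.]
lens [515.6 120.6 112. ] area 307.0 r 114.1 ang 184.8
60.937919194214764 164.78633179469554
```

Emit:
drive_tool:
  increments:
    - [0,[0.0014,-0.004,0],-0.07]
    - [0,[0.0014,-0.004,0],-0.07]
    - [0,[0.0014,-0.004,0],-0.07]
    - [0,[0.0014,-0.004,0],-0.07]
    - [0,[0.0014,-0.004,0],-0.07]

```text
clock: 14.52
tcp_pos: [568.0, 125.5, 94.8]
tcp_rot: [[-0.905, -0.425, 0.002], [-0.425, 0.905, 0.001], [-0.002, -0.0, -1.0]]
wrist_force: [0.5, 1.8, -0.3]
gripper_width: 0.1
grip_force: 0.9
```

Emit:
drive_tool:
  increments:
    - [0,[0.0014,-0.004,0],-0.07]
    - [0,[0.0014,-0.004,0],-0.07]
    - [0,[0.0014,-0.004,0],-0.07]
    - [0,[0.0014,-0.004,0],-0.07]
    - [0,[0.0014,-0.004,0],-0.07]

```text
clock: 15.15
tcp_pos: [572.8, 105.0, 94.7]
tcp_rot: [[-0.705, -0.71, 0.002], [-0.71, 0.705, 0.001], [-0.002, -0.001, -1.0]]
wrist_force: [-0.8, 2.4, 0.8]
gripper_width: 0.3
grip_force: 1.0
```

```bash
python3 -c "
from h import *
togo(585.5,172.7,94); s=snap('top'); lens(225,s); wheel(s=s,guess=105)
p=manip.get_state()['tcp_pos']-POST; print(np.hypot(*p[:2]),np.degrees(np.arctan2(p[1],p[0])))"
```

```text
t 15.15 tcp [572.8 105.   94.7] xyaw -134.8 tool shift [-57.   38.7   0.8] F [-0.8  2.4  0.8] w 0.346373059456572 q [ -2.   4. -11.  75.   0. -48.]
lens [545.8  52.  112. ] area 307.0 r 114.4 ang 223.2
{'amber': (78, 104.4, 95.5), 'green': (108, 104.7, 94.9), 'violet': (104, 104.8, 94.9), 'blue': (113, 104.9, 95.3)} (turned deg, radius)
61.74624231551286 -155.45077455117044
```

Emit:
drive_tool:
  increments:
    - [0,[0.0013,-0.004,0],-0.07]
    - [0,[0.0013,-0.004,0],-0.07]
    - [0,[0.0013,-0.004,0],-0.07]
    - [0,[0.0013,-0.004,0],-0.07]
    - [0,[0.0013,-0.004,0],-0.07]

```text
clock: 15.82
tcp_pos: [584.3, 87.6, 94.2]
tcp_rot: [[-0.42, -0.908, 0.0], [-0.908, 0.42, -0.0], [0.0, -0.0, -1.0]]
wrist_force: [-2.7, -0.8, 1.2]
gripper_width: -0.4
grip_force: 1.1
```

Emit:
drive_tool:
  increments:
    - [0,[0.0012,-0.0034,0],-0.06]
    - [0,[0.001,-0.0029,0],-0.05]
    - [0,[0.001,-0.0029,0],-0.05]
    - [0,[0.0006,-0.0017,0],-0.03]
    - [0,[0,0,0],0]

```text
clock: 16.45
tcp_pos: [593.3, 80.2, 93.8]
tcp_rot: [[-0.242, -0.97, 0.001], [-0.97, 0.242, 0.0], [-0.0, -0.001, -1.0]]
wrist_force: [-0.8, 0.1, -0.2]
gripper_width: -0.1
grip_force: 0.3
```

```bash
python3 -c "
from h import *
togo(585.5,172.7,94); s=snap('top'); lens(253,s); wheel(s=s,guess=105)
p=manip.get_state()['tcp_pos']-POST; print(np.hypot(*p[:2]),np.degrees(np.arctan2(p[1],p[0])))
cv2.imwrite('pics/c4.png',cv2.resize(s['color'][120:250,175:345,::-1],None,fx=4.6,fy=4.6,interpolation=cv2.INTER_CUBIC))"
```

```text
t 16.45 tcp [593.3  80.2  93.8] xyaw -104.0 tool shift [-87.9  30.   -0.3] F [-0.8  0.1 -0.2] w -0.12851566472363102 q [ -5.   7.  -8.  75.   0. -81.]
lens [594.5  20.5 112. ] area 288.0 r 115.1 ang 252.5
{'green': (108, 104.7, 94.9), 'violet': (104, 104.8, 94.9), 'blue': (113, 104.9, 95.3)} (turned deg, radius)
61.496600096715696 -125.75039902394977
```

View pics/c4.png

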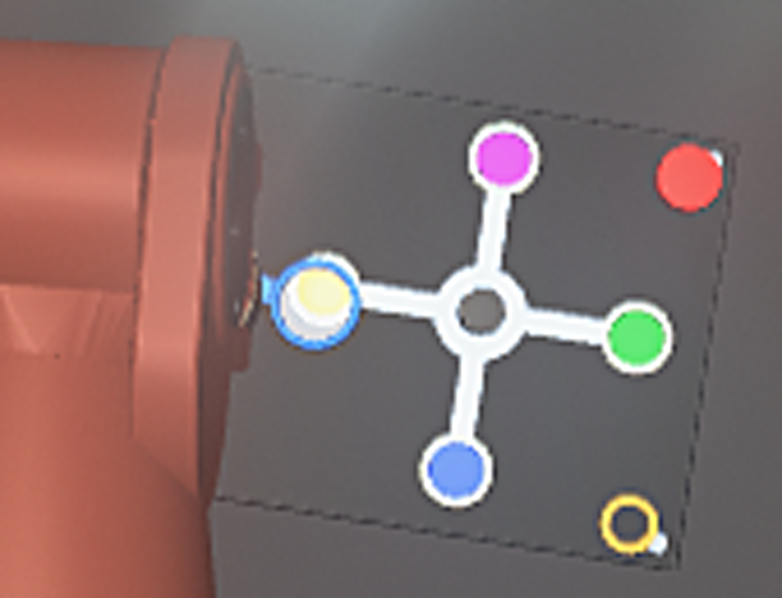

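The lens frame is at crop (315,303), about 7.5° short of the target. Amber is still in place.

Emit:
drive_tool:
  increments:
    - [0,[0.0008,-0.0023,0],-0.04]
    - [0,[0.0008,-0.0023,0],-0.04]
    - [0,[0.0005,-0.0015,0],-0.025]
    - [0,[0,0,0],0]
    - [0,[0,0,0],0]

```text
clock: 17.12
tcp_pos: [598.6, 77.0, 93.4]
tcp_rot: [[-0.139, -0.99, 0.0], [-0.99, 0.139, 0.0], [-0.0, -0.0, -1.0]]
wrist_force: [-1.4, 0.2, 0.5]
gripper_width: 0.1
grip_force: 0.3
```

```bash
python3 -c "
from h import *
togo(585.5,172.7,94); s=snap('top'); lens(258,s); wheel(s=s,guess=105)
p=manip.get_state()['tcp_pos']-POST; print(np.hypot(*p[:2]),np.degrees(np.arctan2(p[1],p[0])))"
```

```text
t 17.125 tcp [598.6  77.   93.4] xyaw -98.0 tool shift [-92.9  26.3  -0.6] F [-1.4  0.2  0.5] w 0.1443979552415493 q [ -5.   8.  -7.  75.   0. -87.]
lens [606.5  17.3 112. ] area 303.0 r 115.1 ang 258.7
{'green': (108, 104.7, 94.9), 'violet': (104, 104.8, 94.9), 'blue': (113, 104.9, 95.3)} (turned deg, radius)
61.34499425664383 -119.896871826194
```

Emit:
drive_tool:
  increments:
    - [0,[0.0003,-0.0012,0],-0.02]
    - [0,[0,0,0],0]
    - [0,[0,0,0],0]
    - [0,[0,0,0],0]

```text
clock: 17.68
tcp_pos: [599.6, 76.5, 93.3]
tcp_rot: [[-0.118, -0.993, -0.0], [-0.993, 0.118, 0.0], [-0.0, 0.0, -1.0]]
wrist_force: [-2.2, -0.4, 0.3]
gripper_width: 0.1
grip_force: 0.8
```

Emit:
drive_tool:
  increments:
    - [0,[-0.001,0.004,0],0]
    - [0,[-0.002,0.008,0],0]
    - [0,[0,0,-0.03],0]
    - [0,[0,0,-0.05],0]
    - [0,[0,0,-0.04],0]

```text
clock: 18.3
tcp_pos: [587.8, 81.2, 215.3]
tcp_rot: [[-0.118, -0.993, 0.001], [-0.993, 0.118, 0.0], [-0.0, -0.001, -1.0]]
wrist_force: [1.0, 0.3, -1.2]
gripper_width: 0.1
grip_force: 0.0
```

Emit:
drive_tool:
  increments:
    - [0,[0.02,0.045,0],0]
    - [0,[0,0.05,0],0]
    - [0,[0,0.05,0],0]
    - [0,[0,0.05,0],0]
    - [0,[0,0,0],0]

```text
clock: 18.92
tcp_pos: [390.0, 84.8, 213.8]
tcp_rot: [[-0.117, -0.993, 0.002], [-0.993, 0.117, -0.0], [-0.0, -0.002, -1.0]]
wrist_force: [1.0, 0.3, 0.5]
gripper_width: 0.2
grip_force: 0.0
```

```bash
python3 -c "
from h import *
togo(585.5,172.7,94); s=snap('top'); lens(260,s); wheel(s=s,guess=105)
s2=snap('scene')
cv2.imwrite('pics/c5.png',cv2.resize(np.hstack([s['color'][110:250,175:345],s2['color'][130:270,170:340]])[:,:,::-1],None,fx=2.3,fy=2.3,interpolation=cv2.INTER_CUBIC))
for n,lo,hi,uv,z in [('cap',(0,120,120),(8,255,255),(325,158),16),('ring',(15,100,100),(35,255,255),(312,234),10),('tube',(0,0,100),(179,70,255),(223,142),45)]:
    b=blob(s,lo,hi,uv,9); print(n,b and ray(s,*b[0],z).round(1))"
```

```text
t 18.925 tcp [390.   84.8 213.8] xyaw -96.7 tool shift [-110.2 -183.6  120.3] F [1.  0.3 0.5] w 0.20920613680693048 q [ -7. -31. -28.  92.   0. -90.]
lens [608.8  17.  112. ] area 298.0 r 115.0 ang 259.8
{'green': (108, 104.7, 94.9), 'violet': (104, 104.8, 94.9), 'blue': (113, 104.9, 95.3)} (turned deg, radius)
cap [ 678.7 -212.5   16. ]
ring [ 462.8 -167.7   10. ]
tube [726.4  77.1  45. ]
```

View pics/c5.png

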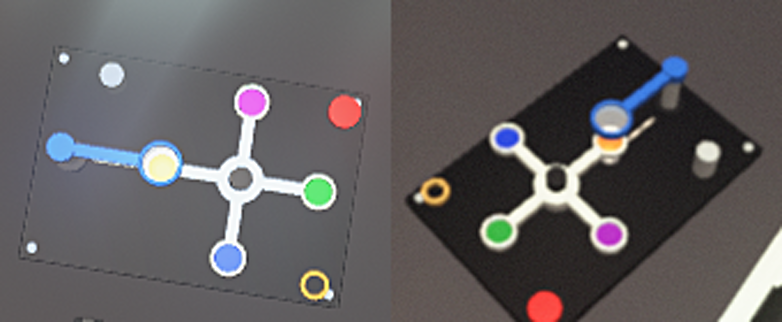

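The lens is at (608.8,17.0), which is on the port, with amber beneath it. The cap, ring and tube have not moved, and the robot is clear.

```bash
python3 -c "
from cell import manip
print(manip.finish_job())"
```

```text
the job is handed in; nothing more can be done
None
```

I handed the job in at about 19 s: by the top camera, the amber filter and the lens each rest within about 1 mm of the port's centre; the cap, ring and tube are unmoved, the bench items were not re-measured, and no verdict came back.

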